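# Make up two press kits in a screen-printing shop

## Task

Make up the kits for the next two print jobs. The long tray is for the two-colour back print: the wide squeegee goes in its lane, and the tall ink pot and the low ink tub go in its two bays, one in each, either way round; the short tray is for the chest print: the narrow squeegee goes in its lane and the squeeze bottle of ink in its bay. Everything stands flat on the tray floors as it stands now (ink upright, squeegees on their handles with the blade up); never let an ink container tip over, and leave the tape roll and the mixing cup where they stand.

Things in the scene. Friction and masses are not known exactly. Their poses are not given: they have to be found in the camera images.
- long_tray: Dark grey plastic job tray fixed to the bench, 160 (x) by 200 (y) by 16 mm high, floor 4 mm thick, rims and dividers 4 mm thick, 12 mm above the floor. Squeegee lane along y on the -x (robot) side: 60 by 192 mm inside, centre x -46, y 0 mm. Two bays on the +x side, each 88 (x) by 94 (y) mm, centres x +32, y +49 and -49 mm. Origin: centre of the underside. Yaw within 0.2 rad; on the left or right.
- short_tray: Same kind of tray, shorter, fixed to the bench, 160 (x) by 135 (y) by 16 mm high; floor 4 mm, rims and divider 4 mm thick, 12 mm above the floor. Lane along y on the -x (robot) side: 60 by 127 mm inside, centre x -46, y 0 mm. One bay on the +x side: 88 (x) by 127 (y) mm, centre x +32, y 0 mm. Origin: centre of the underside. Yaw within 0.2 rad.
- wide_squeegee: Loose squeegee, 170 mm long, 0.2 kg, standing on its wooden handle, amber blade up. x along its length, y across its thickness, both ends alike. Handle 32 mm thick, 42 mm high; above it a 22 mm thick shoulder to 51 mm, then the 9 mm blade up to 72 mm. Origin: centre of the underside. Grip it across the handle at mid-length.
- narrow_squeegee: Loose squeegee of the same section and make as the wide one (32 mm thick handle 42 mm high, total height 72 mm, blade up) but only 105 mm long, about 0.14 kg; x along its length, y across its thickness. Origin: centre of its underside; z up.
- tall_pot: Tall round ink pot, white plastic with lid and blue label, 62 mm diameter, 92 mm high, about 0.26 kg. Loose, upright. Origin: centre of its underside; z up.
- low_tub: Low round ink tub, white plastic with lid and blue label, 64 mm diameter, 46 mm high, about 0.16 kg. Loose, upright. Origin: centre of its underside; z up.
- squeeze_bottle: White plastic squeeze bottle of ink with blue label, body 50 mm diameter up to 80 mm high, then a cone shoulder and a narrow 26 mm cap; 115 mm high in all, about 0.18 kg. Loose, upright; grip it by the body. Origin: centre of its underside; z up.
- tape_roll: Cream roll of tape lying flat, 60 mm outside diameter, 28 mm hole, 48 mm high. Loose. Belongs to neither kit: stays where it is. Origin: centre of its underside; z up.
- mixing_cup: Empty brown cardboard mixing cup, open at the top, 64 mm rim diameter, 75 mm high, light (0.06 kg). Loose. Belongs to neither kit: stays where it is. Origin: centre of its underside; z up.
Mind the look-alikes: they are no part of the job. What is shaped like the wide_squeegee but purple is not meant. Leave any orange look-alike of the low_tub alone.

How it is judged:
By the outcome, as a careful person would: the job done as asked, in the order asked, and still so for the second after the job is handed in, with the robot touching nothing.
It also fails if it takes over 139 s, if anything falls off the work surface, if the arm or the gripper's body presses on something with over 40 N, if the wrist force passes 120 N, or if a joint passes its speed limit or range.

## Robot

A 7-joint arm with a two-finger parallel gripper is mounted at the origin on the work surface. World frame = base frame: x ahead of the robot, y to its left, z up, the work surface at z = 0. Lengths are in mm, angles in rad, forces in N, time in s.
With the tool pointing down it reaches from about 400 to 925 mm from the base axis. Payload 4.1 kg.
Tool frame: the origin (TCP) lies at the very end of the fingers, on their centre line; the grasp point (between the pads) lies 19 mm behind it (ctrl.grip_point_offset is the distance from the TCP to the grasp point, in mm); z points along the fingers, y is the direction in which the jaws open and shut (so a half turn about z gives the same grasp; the last joint's range is limited). The gripper opens to 85 mm and grips with 20 to 120 N. Pads are 22 mm wide; open, the fingers measure 114 mm over their backs; the gripper's body (76 mm by 85 mm) begins 54 mm behind the grasp point. The pads swing forward as they close: fully open they stand 13 mm farther back than shut.
Start: joints at [-1.432, 0.398, 0.045, 1.537, -0.019, 1.207, -0.051], TCP at [153.093, 631.748, 231.347] pointing down, gripper open.
Joint ranges: [-2.82, 2.82], [-0.49, 2.23], [-1.37, 1.46], [0, 2.46], [-1.36, 4.5], [0.23, 2], [-2.94, 2.94]. Speed limits (rad/s): [2.57, 2.57, 3.14, 3.14, 3.14, 3.14, 3.14].

## Interface

Orientations are given as a unit quaternion [x, y, z, w].
In Python, from cell import ctrl gives the robot as it stands.
- The arm moves only by the shell command python3 -m jog 'ROWS' [FORCE]. ROWS is JSON, one flat list of numbers, 7 for each row, row after row: the shift along the tool's x, y, z in cm, then the turn, a rotation vector about the tool's x, y, z in degrees, then the opening, from 0 (shut) to 1 (fully open). A call has 1 to 20 rows; each row is the pose to reach, as a shift and turn from the pose commanded when the call began, along the tool's axes at that moment; what a row does not reach only later rows make up. A row lasts 1/8 s, in which the tool goes at most 62.5 mm and 10.7 degrees, less where a joint would pass 70% of its speed; a pose out of reach is approached as far as the arm can. A call with a gripper value outside its range is refused whole. The fingers move at their own pace and stop on an object; FORCE is the grip in N (left out, the last holds). Time passes only in rows, so rows that repeat a pose let the fingers close. It gives the time, the measured TCP pose, the force and the opening at its end, in the units of the state.
- ctrl.read_state(): the state, without advancing time (a new reading comes with each control period).
- ctrl.read_camera(name): name is "scene" or "top" or "wrist"; returns the picture (480x640x3 uint8, blue, green, red); there is no depth.
- ctrl.camera_info(name): a dict with "camera_matrix" (3x3 intrinsics, pixels), "T" (4x4, takes a point from camera to world coordinates); the wrist camera has in their place "tool_from_camera" (4x4, takes a point from camera to tool coordinates, whose origin is the TCP and whose axes are the flange's). Camera axes: x right, y up, looking along -z (the intrinsics and any distortion apply to the point x, -y, -z); pixel columns grow to the right and rows downward; lengths in mm; the calibration is good to about 2 mm. The wrist camera is an equidistant fisheye: a pixel r from the principal point sees the ray r / f radians off the axis. A picture is of the moment at which its call begins: read the wrist's pose just before it. camera_info takes no time and is no camera call.
- ctrl.hand_in(): hands the job in, once; it reports no verdict.
The state is a dict: "time": time; "qpos": joint angles; "dq": joint speeds; "joint_efforts": joint torques, N m; "eef_pos": TCP position; "tool_rot": TCP orientation; "contact_force": force on the tool from outside, world axes, zero at the start; "moment": the same for the moment, N m; "gripper_width": finger opening in mm.
Only numpy, scipy, OpenCV 4.12 (cv2) and the standard library are available. Lean on these libraries where they do the work, as an engineer would, in place of code of your own. Each camera call takes 0.05 s, during which the arm holds its last target. There are 200 camera calls.

## Working session

There is one attempt and no reset: what is moved stays moved. The work goes in short steps, Python scripts to look and compute and a shell command to move; the robot and the scene stay as the last step left them, time stands still between calls to the robot, and variables do not carry over. Pictures are saved under pics/ and viewed, about 12 in all and at most 16, crops included, and the job is handed in when it is done.

```bash
mkdir -p pics
python3 - <<'E'
from cell import ctrl
import cv2, numpy as np
np.set_printoptions(precision=3,suppress=True)
for n in ("top","scene"):
    cv2.imwrite(f"pics/{n}0.png",ctrl.read_camera(n)); i=ctrl.camera_info(n); print(n,{k:np.array(v) if not isinstance(v,str) else v for k,v in i.items()})
print(ctrl.camera_info("wrist")); print(ctrl.read_state())
E
```

```text
top {'camera_matrix': array([[458.968,   0.   , 320.395],
       [  0.   , 458.968, 240.198],
       [  0.   ,   0.   ,   1.   ]]), 'T': array([[ -0.035,   0.975,  -0.221, 274.369],
       [ -0.999,  -0.034,   0.01 ,  12.234],
       [  0.002,   0.221,   0.975, 908.088],
       [  0.   ,   0.   ,   0.   ,   1.   ]])}
scene {'camera_matrix': array([[441.272,   0.   , 319.461],
       [  0.   , 441.272, 243.316],
       [  0.   ,   0.   ,   1.   ]]), 'T': array([[   0.458,   -0.758,    0.465,  991.443],
       [   0.889,    0.385,   -0.248, -278.38 ],
       [   0.009,    0.527,    0.85 , 1001.756],
       [   0.   ,    0.   ,    0.   ,    1.   ]])}
{'camera_matrix': array([[371.648,   0.   , 316.161],
       [  0.   , 371.648, 245.416],
       [  0.   ,   0.   ,   1.   ]]), 'tool_from_camera': array([[   0.   ,    0.949,    0.315,   80.679],
       [   1.   ,   -0.001,    0.001,   -0.726],
       [   0.001,    0.315,   -0.949, -143.116],
       [   0.   ,    0.   ,    0.   ,    1.   ]])}
{'time': 0.1, 'qpos': array([-1.432,  0.399,  0.045,  1.538, -0.019,  1.207, -0.051]), 'dq': array([-0.001, -0.002,  0.   , -0.003,  0.   , -0.001, -0.001]), 'joint_efforts': array([  0.004, -47.626,   1.37 , -25.495,   0.012,   0.005,   0.   ]), 'eef_pos': array([152.971, 631.164, 230.385]), 'tool_rot': array([ 0.119,  0.993, -0.001, -0.   ]), 'contact_force': array([-0.169, -0.048, -0.177]), 'moment': array([-0.015, -0.023,  0.022]), 'gripper_width': 85.5025917751685}
```

View pics/top0.png

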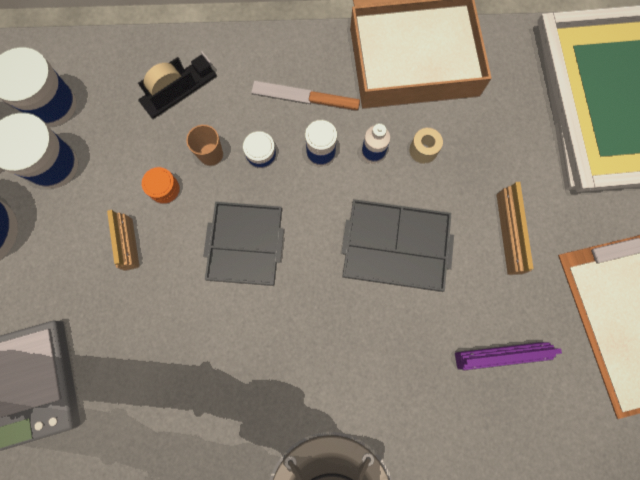

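View pics/scene0.png

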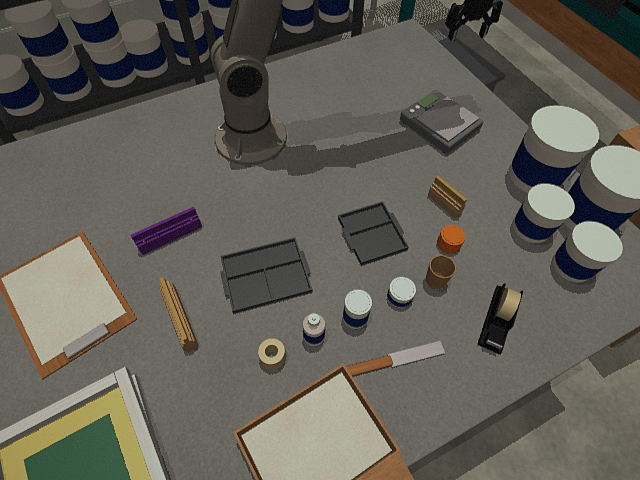

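Candidates in the top view:
- **Wide squeegee:** the amber one at (516,227), not the purple one at (508,355). The narrow squeegee is at (121,238).
- **Low tub:** the white-lidded one at (259,148), not the orange one at (159,184).
- **Tall pot:** (321,134). **Bottle:** (377,140).
- **Leave alone:** tape roll at (428,144) and cup at (204,145).
- **Trays:** long at (397,245), short at (244,243).

I'll fit poses and check them with an overlay.

```bash
cat > h.py <<'E'
from cell import ctrl
import cv2, numpy as np
np.set_printoptions(precision=2,suppress=True)
from scipy.spatial.transform import Rotation as R
from scipy.optimize import least_squares
def ray(n,uv):
    i=ctrl.camera_info(n);K=np.array(i["camera_matrix"]);T=np.array(i["T"])
    d=np.array([(uv[0]-K[0,2])/K[0,0],-(uv[1]-K[1,2])/K[1,1],-1]); return T[:3,3],T[:3,:3]@d
def p2w(n,uv,z):
    o,d=ray(n,uv); return (o+d*(z-o[2])/d[2])[:2]
def proj(n,P):
    P=np.atleast_2d(np.asarray(P,float)); i=ctrl.camera_info(n);K=np.array(i["camera_matrix"])
    if n=="wrist":
        s=ctrl.read_state();Tw=np.eye(4);Tw[:3,:3]=R.from_quat(s["tool_rot"]).as_matrix();Tw[:3,3]=s["eef_pos"];T=Tw@np.array(i["tool_from_camera"])
    else: T=np.array(i["T"])
    c=(P-T[:3,3])@T[:3,:3]; c=c*[1,-1,-1]
    if n=="wrist":
        r=np.hypot(c[:,0],c[:,1]);th=np.arctan2(r,c[:,2]);c=np.c_[c[:,:2]/r[:,None]*th[:,None],np.ones(len(c))]
    else: c=c/c[:,2:]
    return (c@K.T)[:,:2]
def outl(x,y,yaw,w,h,z,cx=0,cy=0,n=20):
    p=np.array([[-w,-h],[w,-h],[w,h],[-w,h],[-w,-h]])/2.+[cx,cy]
    p=np.vstack([np.linspace(p[i],p[i+1],n) for i in range(4)])
    c,s=np.cos(yaw),np.sin(yaw); q=p@np.array([[c,s],[-s,c]])+[x,y]
    return np.c_[q,np.full(len(q),z)]
def circ(x,y,r,z):
    a=np.linspace(0,2*np.pi,40); return np.c_[x+r*np.cos(a),y+r*np.sin(a),np.full(40,z)]
def draw(img,n,P,s,off,col=(0,0,255)):
    q=((proj(n,P)-off)*s).astype(np.int32); cv2.polylines(img,[q.reshape(-1,1,2)],False,col,1)
E
python3 - <<'E'
from h import *
im=cv2.imread("pics/top0.png")
def fit(c,w,h,z):
    P=np.array([p2w("top",q,z) for q in c]); m=np.array([[1,1],[1,-1],[-1,-1],[-1,1]])*[w/2,h/2]
    f=lambda v:(m@np.array([[np.cos(v[2]),np.sin(v[2])],[-np.sin(v[2]),np.cos(v[2])]])+v[:2]-P).ravel()
    r=least_squares(f,[*P.mean(0),0]); return r.x,abs(r.fun).max()
L,e=fit([(352,202),(450,212),(445,288),(344,279)],160,200,16);print("long",L,e)
S,e2=fit([(213,203),(281,206),(275,283),(207,277)],160,135,16);print("short",S,e2)
def seg(box,f):
    x0,y0,x1,y1=box; c=im[y0:y1,x0:x1]; m=f(cv2.cvtColor(c,cv2.COLOR_BGR2HSV)).astype(np.uint8)
    n,l,s,ce=cv2.connectedComponentsWithStats(m); k=1+np.argmax(s[1:,4]); (u,v),r=cv2.minEnclosingCircle(np.argwhere(l==k)[:,::-1].astype(np.float32)); return (u+x0,v+y0),r
white=lambda h:(h[...,1]<60)&(h[...,2]>165)
obj={}
for n,b,f,z in (("pot",(298,112,345,166),white,92),("tub",(235,125,282,170),white,46),("cup",(180,115,230,170),lambda h:(h[...,1]>70)&(h[...,2]>60),60),("tape",(405,120,450,170),lambda h:(h[...,1]>50)&(h[...,2]>110),48)):
    c,r=seg(b,f); obj[n]=p2w("top",c,z); print(n,c,r,obj[n])
obj["bot"]=p2w("top",(378,128.5),115);print("bot",obj["bot"])
W=[p2w("top",q,72) for q in ((511,187),(526,270))]; N=[p2w("top",q,72) for q in ((119,213),(129,264))]
sq={}
for n,(a,b) in (("W",W),("N",N)):
    c=(a+b)/2;d=b-a;print(n,c,np.hypot(*d),np.arctan2(d[1],d[0]));sq[n]=(*c,np.arctan2(d[1],d[0]))
import pickle;pickle.dump((L,S,obj,sq),open("est.pkl","wb"))
s=3
def crop(x0,y0,x1,y1):
    g=cv2.resize(im[y0:y1,x0:x1],None,fx=s,fy=s,interpolation=cv2.INTER_CUBIC);o=np.array([x0,y0])-.5
    D=lambda P,col=(0,0,255):draw(g,"top",P,s,o,col)
    for v,h in((L,200),(S,135)):
        D(outl(*v,160,h,16))
        D(outl(*v,60,h-8,16,-46,0),(0,255,255))
    for n,r,z in(("pot",31,92),("tub",32,46),("bot",13,115),("bot",25,0),("pot",31,0),("tub",32,0),("tape",30,48),("cup",32,75)):D(circ(*obj[n],r,z))
    for n,l in(("W",170),("N",105)):
        D(outl(*sq[n],l,32,42));D(outl(*sq[n],l,9,72),(255,0,0));D(outl(*sq[n],l,32,0),(0,255,0))
    return g
cv2.imwrite("pics/o1.png",crop(100,110,340,290));cv2.imwrite("pics/o2.png",crop(300,110,545,295))
E
```

```text
long [ 462.42 -150.49   -0.14] 3.5622714898928507
short [479.04 154.99  -0.09] 5.220003496696052
pot (320.5, 133.5) 16.140111923217773 [669.76  -3.86]
tub (257.7222213745117, 144.72222137451172) 15.88646411895752 [671.81 122.88]
cup (205.0, 145.0) 21.633407592773438 [668.32 225.75]
tape (425.5, 145.0) 18.90115737915039 [ 658.8  -215.58]
bot [ 665.11 -111.57]
W [ 475.19 -369.58] 161.58319324685726 -3.0970127574441415
N [480.37 370.12] 101.64879298642533 -2.898610048484684
```

View pics/o1.png

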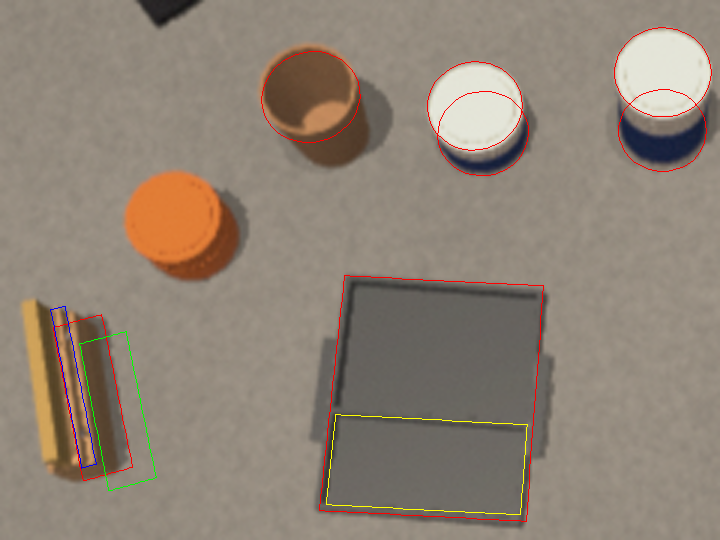

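View pics/o2.png

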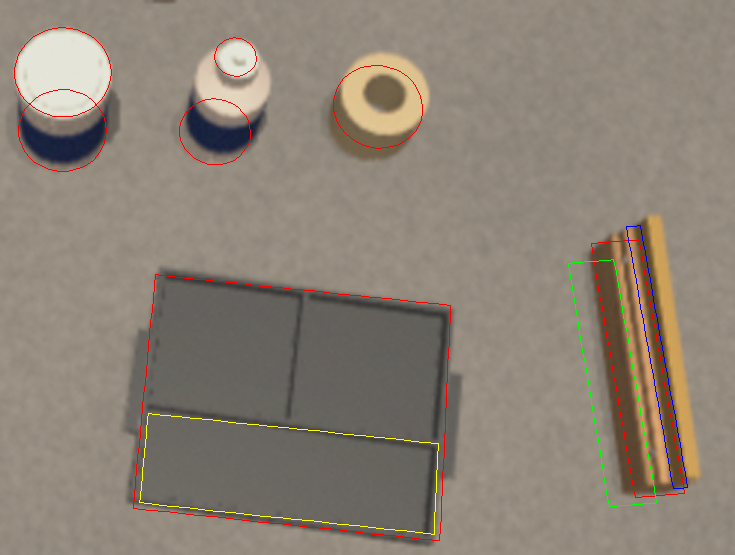

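Both overlays fit the trays and pots. The pale amber outer strip is the blade of each squeegee, so my first blade lines were off: narrow runs (110,210)-(117,264), wide runs (518,182)-(531,269). I'll go over the middle and take one wide wrist look.

```bash
cat >> h.py <<'E'
def plan(*wps):
    """wps: (x,y,z,jaw_yaw_deg) -> tool shift cm, rz deg from current measured pose (jaw yaw mod 180, nearest)"""
    s=ctrl.read_state(); M=R.from_quat(s["tool_rot"]).as_matrix(); p=np.array(s["eef_pos"]); y0=np.degrees(np.arctan2(M[1,1],M[0,1]))
    tilt=np.degrees(np.cross(M[:,2],[0,0,-1]))@M
    print("t",s["time"],"tcp",p,"jaw",y0,"tilt fix",tilt,"q",np.array(s["qpos"]),"F",np.array(s["contact_force"]))
    for w in wps:
        d=M.T@(np.array(w[:3])-p)/10; a=(w[3]-y0+90)%180-90
        print(w,"->",d,"rz",-a,"dist",np.linalg.norm(d)*10)
E
python3 - <<'E'
from h import *
import pickle
L,S,obj,sq=pickle.load(open("est.pkl","rb"))
for n,a,b in(("W",(518.3,182),(530.7,269.3)),("N",(110,210),(116.7,264))):
    a,b=[p2w("top",q,72) for q in(a,b)];d=b-a;c=(a+b)/2;print(n,c,np.hypot(*d),np.degrees(np.arctan2(d[1],d[0]))); sq[n]=(*c,np.arctan2(d[1],d[0]))
pickle.dump((L,S,obj,sq),open("est.pkl","wb"))
plan((450,420,300,76),(560,0,320,90),)
E
```

```text
W [ 480.5  -381.68] 170.04499516217157 -179.76577379022405
N [484.02 390.13] 106.13436467000156 -169.58181076674734
t 0.1 tcp [152.97 631.16 230.38] jaw 76.3772921962742 tilt fix [-0.1   0.01 -0.  ] q [-1.43  0.4   0.05  1.54 -0.02  1.21 -0.05] F [-0.17 -0.05 -0.18]
(450, 420, 300, 76) -> [-33.84 -13.54  -6.93] rz 0.3772921962741975 dist 371.029785862373
(560, 0, 320, 90) -> [-54.42 -51.77  -8.87] rz -13.622707803725802 dist 756.3545619076693
```

```bash
python3 -m jog '[-34,-13.5,-7,0,0,0,1, -34,-13.5,-7,0,0,0,1, -34,-13.5,-7,0,0,0,1, -34,-13.5,-7,0,0,0,1, -34,-13.5,-7,0,0,0,1, -54.5,-52,-9,0,0,-13.6,1, -54.5,-52,-9,0,0,-13.6,1, -54.5,-52,-9,0,0,-13.6,1, -54.5,-52,-9,0,0,-13.6,1, -54.5,-52,-9,0,0,-13.6,1, -54.5,-52,-9,0,0,-13.6,1, -54.5,-52,-9,0,0,-13.6,1, -54.5,-52,-9,0,0,-13.6,1, -54.5,-52,-9,0,0,-13.6,1, -54.5,-52,-9,0,0,-13.6,1, -54.5,-52,-9,0,0,-13.6,1]'
cat > look.py <<'E'
from h import *
import pickle,sys
L,S,obj,sq=pickle.load(open("est.pkl","rb"))
s0=ctrl.read_state(); g=ctrl.read_camera("wrist"); k=1.25
cv2.imwrite(f"pics/raw_{sys.argv[1]}.png",g)
g=cv2.resize(g,None,fx=k,fy=k,interpolation=cv2.INTER_CUBIC);o=np.array([-.4,-.4])
D=lambda P,c=(0,0,255):draw(g,"wrist",P,k,o,c)
for v,h in((L,200),(S,135)): D(outl(*v,160,h,16)); D(outl(*v,60,h-8,16,-46,0),(0,255,255))
for n,r,z in(("pot",31,92),("tub",32,46),("bot",13,115),("bot",25,0),("pot",31,0),("tub",32,0),("tape",30,48),("cup",32,75)):D(circ(*obj[n],r,z))
for n,l in(("W",170),("N",105)): D(outl(*sq[n],l,32,42));D(outl(*sq[n],l,9,72),(255,0,0));D(outl(*sq[n],l,32,0),(0,255,0))
cv2.imwrite(f"pics/w_{sys.argv[1]}.png",g)
E
python3 look.py a; python3 -c "
from h import *
plan((480.5,-382,200,90),(480.5,-382,12,90))"
```

```text
time: 2.1
eef_pos: [560.0, -0.0, 320.9]
tool_rot: [-0.001, 1.0, 0.0, -0.0]
contact_force: [0.2, 0.7, -0.0]
gripper_width: 85.5
t 2.15 tcp [560.02  -0.14 321.  ] jaw 90.15327855738907 tilt fix [ 0.04 -0.03  0.  ] q [-0.46  0.2   0.46  1.63 -0.09  1.33  1.58] F [ 0.61 -0.2  -0.22]
(480.5, -382, 200, 90) -> [  8.05 -38.17  12.08] rz 0.15327855738907203 dist 408.3867670294401
(480.5, -382, 12, 90) -> [  8.04 -38.18  30.88] rz 0.15327855738907203 dist 497.6159300647486
```

View pics/w_a.png

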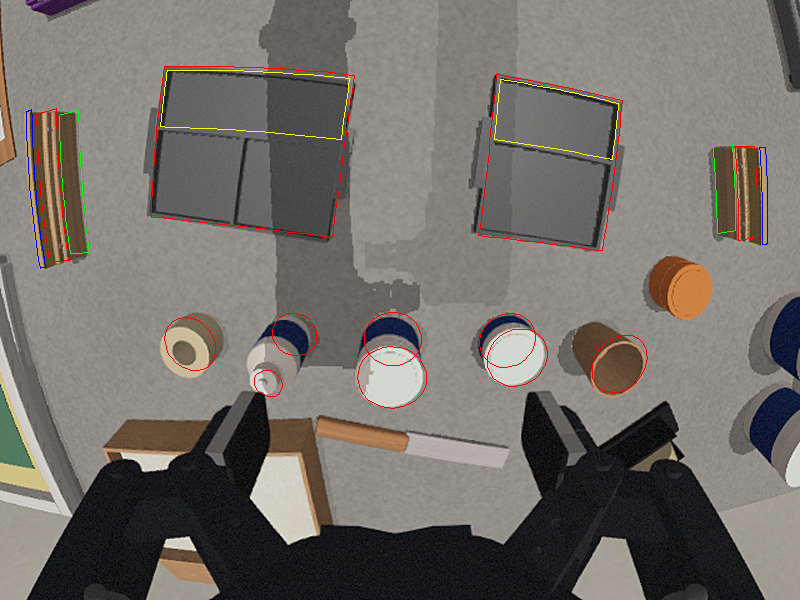

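The wrist view confirms every estimate to within about 5 mm. Squeegee W is slightly more inward, at y about -377, and N is at y about 386. Going for the wide squeegee.

```bash
python3 -m jog '[8,-37.7,10,0,0,0,1, 8,-37.7,10,0,0,0,1, 8,-37.7,10,0,0,0,1, 8,-37.7,10,0,0,0,1, 8,-37.7,10,0,0,0,1, 8,-37.7,12,0,0,0,1, 8,-37.7,17,0,0,0,1, 8,-37.7,22,0,0,0,1, 8,-37.7,26,0,0,0,1, 8,-37.7,29,0,0,0,1, 8,-37.7,30.8,0,0,0,1, 8,-37.7,30.8,0,0,0,1, 8,-37.7,30.8,0,0,0,1, 8,-37.7,30.8,0,0,0,0, 8,-37.7,30.8,0,0,0,0, 8,-37.7,30.8,0,0,0,0, 8,-37.7,30.8,0,0,0,0, 8,-37.7,30.8,0,0,0,0, 8,-37.7,30.8,0,0,0,0]' 45
python3 look.py b; python3 -c "
from h import *
plan((480,-377,110,90),(417,-144,110,-8),(417,-144,30,-8))"
```

```text
time: 4.53
eef_pos: [480.6, -379.6, 14.0]
tool_rot: [0.0, 1.0, -0.0, 0.001]
contact_force: [-0.1, -0.6, 4.8]
gripper_width: 31.6
t 4.575 tcp [ 480.63 -379.61   13.99] jaw 89.96810787021211 tilt fix [-0.05  0.07 -0.  ] q [ 0.22  0.63  0.51  1.82 -0.42  0.79  2.52] F [-0.71 -0.39  5.49]
(480, -377, 110, 90) -> [ 0.05  0.25 -9.6 ] rz -0.03189212978789158 dist 96.04865905333259
(417, -144, 110, -8) -> [ 6.36 23.55 -9.63] rz -82.03189212978788 dist 262.25787925376875
(417, -144, 30, -8) -> [ 6.37 23.56 -1.63] rz -82.03189212978788 dist 244.57599510590822
```

View pics/raw_b.png

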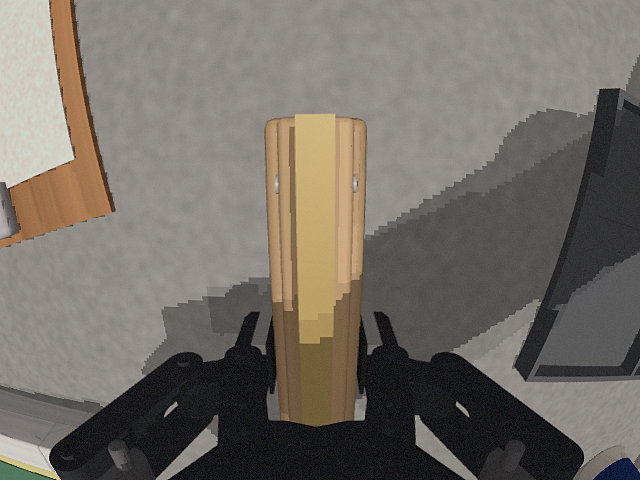

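```bash
python3 -m jog '[0,0,-6,0,0,0,0, 0,0,-10,0,0,0,0, 0.6,2,-10,0,0,10,0, 1.2,4.5,-10,0,0,20,0, 2,7,-10,0,0,30,0, 2.6,9.5,-10,0,0,40,0, 3.2,12,-10,0,0,50,0, 4,14.5,-10,0,0,60,0, 4.6,17,-10,0,0,70,0, 5.2,19,-10,0,0,80,0, 6,21.5,-10,0,0,90,0, 6.4,23.5,-10,0,0,98,0, 6.4,23.5,-10,0,0,98,0, 6.4,23.5,-10,0,0,98,0, 6.4,23.5,-10,0,0,98,0]'
python3 look.py c; python3 -c "
from h import *
plan((417,-144,110,-8),(417,-144,18,-8))"
```

```text
time: 6.45
eef_pos: [416.3, -144.9, 113.4]
tool_rot: [0.755, 0.656, 0.0, 0.0]
contact_force: [-0.2, -0.7, -1.4]
gripper_width: 31.4
t 6.5 tcp [ 416.3  -144.83  113.37] jaw -8.065469855292253 tilt fix [0.02 0.01 0.  ] q [-0.73  0.35  1.15  2.16 -0.42  0.88  0.54] F [ 0.13 -0.16 -1.39]
(417, -144, 110, -8) -> [0.09 0.06 0.34] rz -0.06546985529224969 dist 3.5428832998094477
(417, -144, 18, -8) -> [0.09 0.05 9.54] rz -0.06546985529224969 dist 95.37876994023222
```

View pics/w_c.png

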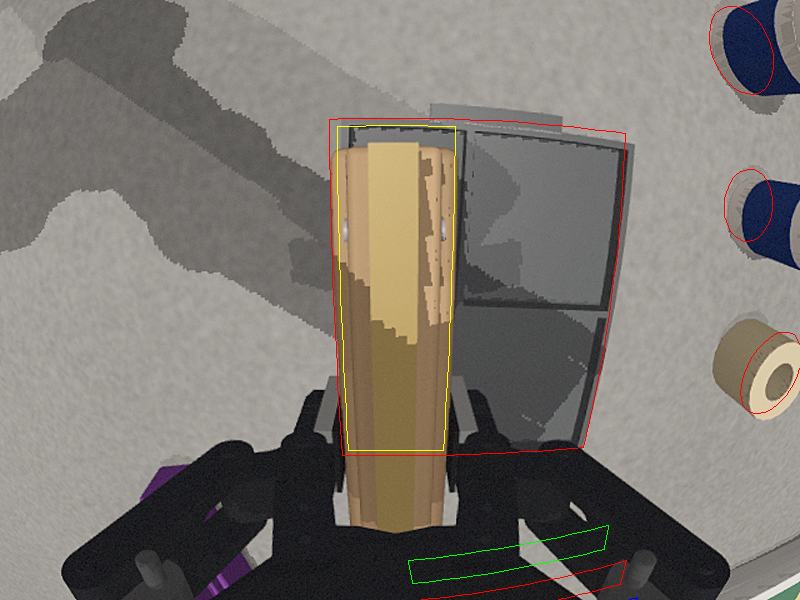

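The squeegee hangs square over the lane. The real divider sits about 4 mm to the right of the drawn one (463 against 455 px), so I'll shift +0.35 cm along tool y and lower.

```bash
python3 -m jog '[0.1,0.4,4,0,0,0,0, 0.1,0.4,7,0,0,0,0, 0.1,0.4,8.5,0,0,0,0, 0.1,0.4,9.2,0,0,0,0, 0.1,0.4,9.5,0,0,0,0, 0.1,0.4,9.5,0,0,0,0, 0.1,0.4,9.5,0,0,0,0]'
python3 -m jog '[0,0,0,0,0,0,0.6, 0,0,0,0,0,0,0.6, 0,0,0,0,0,0,0.6, 0,0,-4,0,0,0,0.6, 0,0,-9,0,0,0,0.6, 0,0,-14,0,0,0,0.6, 0,0,-14,0,0,0,1]'
python3 - <<'E'
from h import *
import pickle
L,S,obj,sq=pickle.load(open("est.pkl","rb"))
L[:2]+=np.array([.99,-.14])*3.5
c,s=np.cos(L[2]),np.sin(L[2])
b=lambda v,x,y:(v[0]+np.cos(v[2])*x-np.sin(v[2])*y, v[1]+np.sin(v[2])*x+np.cos(v[2])*y)
print("bays",b(L,32,49),b(L,32,-49),"S lane",b(S,-46,0),"S bay",b(S,32,0))
sq["W"]=(*b(L,-46,0),L[2]+np.pi/2);pickle.dump((L,S,obj,sq),open("est.pkl","wb"))
p=obj["pot"];plan((*p,165,82),(*p,40,82))
E
```

```text
time: 7.38
eef_pos: [420.9, -143.5, 18.8]
tool_rot: [0.755, 0.656, 0.0, 0.0]
contact_force: [0.4, -0.5, -2.2]
gripper_width: 31.3
time: 8.25
eef_pos: [423.1, -143.7, 161.1]
tool_rot: [0.754, 0.657, 0.003, 0.002]
contact_force: [-0.4, 0.7, 0.6]
gripper_width: 67.6
bays (np.float64(504.4532165894312), np.float64(-106.96388634518775)) (np.float64(490.67103871152136), np.float64(-203.98992188690022)) S lane (np.float64(433.2085473496975), np.float64(158.9828908568483)) S bay (np.float64(510.91458564065175), np.float64(152.21741872810892))
t 8.25 tcp [ 423.13 -143.75  161.14] jaw -7.931764852185078 tilt fix [ 0.4 -0.1  0. ] q [-0.85  0.28  1.26  2.11 -0.32  0.97  0.45] F [-0.39  0.71  0.58]
(np.float64(669.7609066038265), np.float64(-3.855805880854902), 165, 82) -> [17.26 22.5  -0.2 ] rz -89.9317648521851 dist 283.56563094131525
(np.float64(669.7609066038265), np.float64(-3.855805880854902), 40, 82) -> [17.24 22.41 12.3 ] rz -89.9317648521851 dist 308.33229904357205
```

```bash
python3 -m jog '[2,2.5,-0.5,0,0,-10,1, 4,5,-0.5,0,0,-20,1, 6,7.5,-0.5,0,0,-30,1, 8,10,-0.5,0,0,-40,1, 10,12.5,-0.5,0,0,-50,1, 12,15,-0.5,0,0,-60,1, 14,17.5,-0.5,0,0,-70,1, 15.5,20,-0.5,0,0,-80,1, 17.3,22.5,-0.5,0,0,-90,1, 17.3,22.5,-0.5,0,0,-90,1, 17.3,22.5,-0.5,0,0,-90,1, 17.3,22.5,-0.5,0,0,-90,1]'
python3 look.py d; python3 -c "
from h import *
plan((669.8,-3.9,40,82))"
```

```text
time: 9.75
eef_pos: [666.2, -4.6, 162.9]
tool_rot: [0.071, 0.997, -0.0, -0.001]
contact_force: [0.8, 0.2, -0.2]
gripper_width: 85.5
t 9.8 tcp [666.43  -4.42 163.15] jaw 81.870906509947 tilt fix [-0.01 -0.04  0.  ] q [-0.48  0.56  0.62  1.58 -0.35  1.12  1.65] F [-0.29  0.35 -0.14]
(669.8, -3.9, 40, 82) -> [-0.34  0.1  12.31] rz -0.12909349005299475 dist 123.19718534734149
```

View pics/w_d.png

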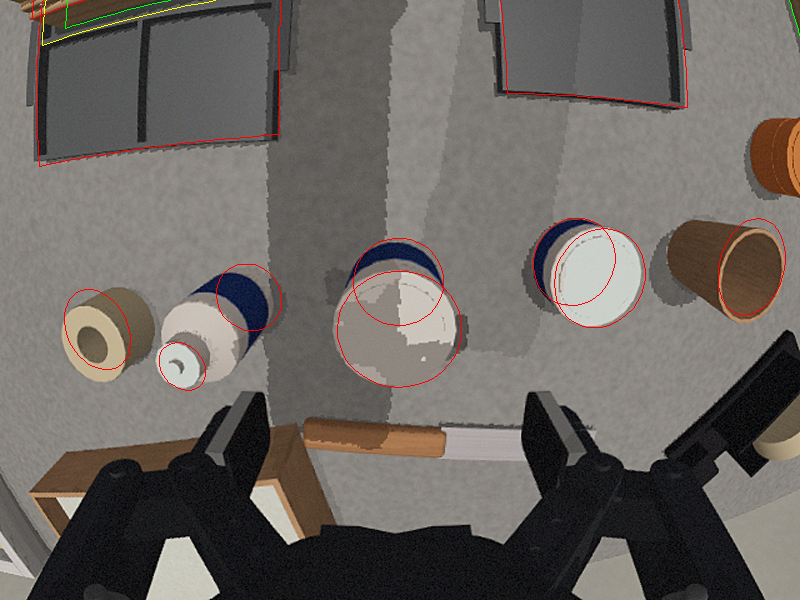

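Pot and tub outlines match. The fingers straddle the pot, whose lid is at (397,328). Descending and gripping.

```bash
python3 -m jog '[-0.3,0.1,3,0,0,0,1, -0.3,0.1,6,0,0,0,1, -0.3,0.1,9,0,0,0,1, -0.3,0.1,11.5,0,0,0,1, -0.3,0.1,12.4,0,0,0,1, -0.3,0.1,12.4,0,0,0,1, -0.3,0.1,12.4,0,0,0,1, -0.3,0.1,12.4,0,0,0,0, -0.3,0.1,12.4,0,0,0,0, -0.3,0.1,12.4,0,0,0,0, -0.3,0.1,12.4,0,0,0,0, -0.3,0.1,12.4,0,0,0,0]' 45
python3 -c "
from h import *
plan((669.8,-3.9,150,82),(504.5,-107,150,82),(504.5,-107,44,82))"
```

```text
time: 11.3
eef_pos: [671.2, -3.6, 40.5]
tool_rot: [0.07, 0.998, -0.0, 0.001]
contact_force: [-1.6, -0.7, 6.3]
gripper_width: 60.2
t 11.3 tcp [671.16  -3.62  40.53] jaw 81.95352163472131 tilt fix [0.  0.1 0. ] q [-0.44  0.69  0.55  1.66 -0.43  0.91  1.71] F [-1.63 -0.74  6.28]
(669.8, -3.9, 150, 82) -> [  0.11  -0.05 -10.95] rz -0.04647836527868776 dist 109.4794997729735
(504.5, -107, 150, 82) -> [ 15.04 -12.57 -10.97] rz -0.04647836527868776 dist 224.59976756682101
(504.5, -107, 44, 82) -> [ 15.05 -12.57  -0.37] rz -0.04647836527868776 dist 196.14601281434219
```

```bash
python3 -m jog '[0,0,-3,0,0,0,0, 0,0,-7,0,0,0,0, 0,0,-11,0,0,0,0, 2,-1.6,-11,0,0,0,0, 5,-4.2,-11,0,0,0,0, 8,-6.7,-11,0,0,0,0, 11,-9.2,-11,0,0,0,0, 13.5,-11.3,-11,0,0,0,0, 15,-12.6,-11,0,0,0,0, 15,-12.6,-11,0,0,0,0, 15,-12.6,-9,0,0,0,0, 15,-12.6,-6,0,0,0,0, 15,-12.6,-3,0,0,0,0, 15,-12.6,-1.3,0,0,0,0, 15,-12.6,-0.7,0,0,0,0, 15,-12.6,-0.4,0,0,0,0, 15,-12.6,-0.4,0,0,0,0, 15,-12.6,-0.4,0,0,0,0]'
python3 -c "
from h import *
plan((504.5,-107,44,82));cv2.imwrite('pics/e.png',ctrl.read_camera('scene')[200:400,150:500])"
```

```text
time: 13.55
eef_pos: [505.2, -106.7, 44.5]
tool_rot: [0.07, 0.998, 0.0, 0.001]
contact_force: [-2.0, 0.8, 5.2]
gripper_width: 60.3
t 13.55 tcp [ 505.21 -106.73   44.47] jaw 81.98267712527749 tilt fix [0.06 0.1  0.  ] q [-0.37  0.46  0.61  2.04 -0.39  0.75  1.91] F [-1.95  0.76  5.21]
(504.5, -107, 44, 82) -> [ 0.07 -0.04  0.05] rz -0.017322874722509596 dist 0.8920620940570813
```

View pics/e.png

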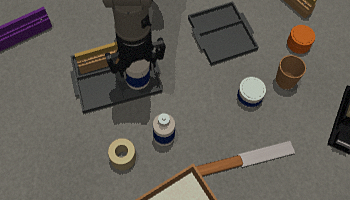

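Pot is in the near bay with an upward contact of 5 N, so it is standing on the floor. Release and go to the tub.

```bash
python3 -m jog '[0,0,0,0,0,0,0.9, 0,0,0,0,0,0,0.9, 0,0,0,0,0,0,0.9, 0,0,-3,0,0,0,0.9, 0,0,-8,0,0,0,0.9, 0,0,-12,0,0,0,1, -2,4,-12,0,0,0,1, -5,9,-12,0,0,0,1, -8,15,-12,0,0,0,1, -11,20.5,-12,0,0,0,1, -13.3,25,-12,0,0,0,1, -13.3,25,-12,0,0,0,1, -13.3,25,-8,0,0,0,1, -13.3,25,-6,0,0,0,1, -13.3,25,-6,0,0,0,1]'
python3 look.py f; python3 -c "
from h import *
plan((671.8,122.9,12,82))"
```

```text
time: 15.48
eef_pos: [669.2, 121.4, 101.4]
tool_rot: [0.07, 0.998, -0.001, -0.002]
contact_force: [-0.6, 0.5, 0.7]
gripper_width: 85.1
t 15.525 tcp [670.52 121.45 103.12] jaw 81.92706571864262 tilt fix [-0.03 -0.05 -0.  ] q [-0.63  0.64  0.58  1.59 -0.39  1.03  1.49] F [-0.12  0.42  0.6 ]
(671.8, 122.9, 12, 82) -> [-0.11  0.17  9.11] rz -0.07293428135737656 dist 91.14103817366747
```

View pics/w_f.png

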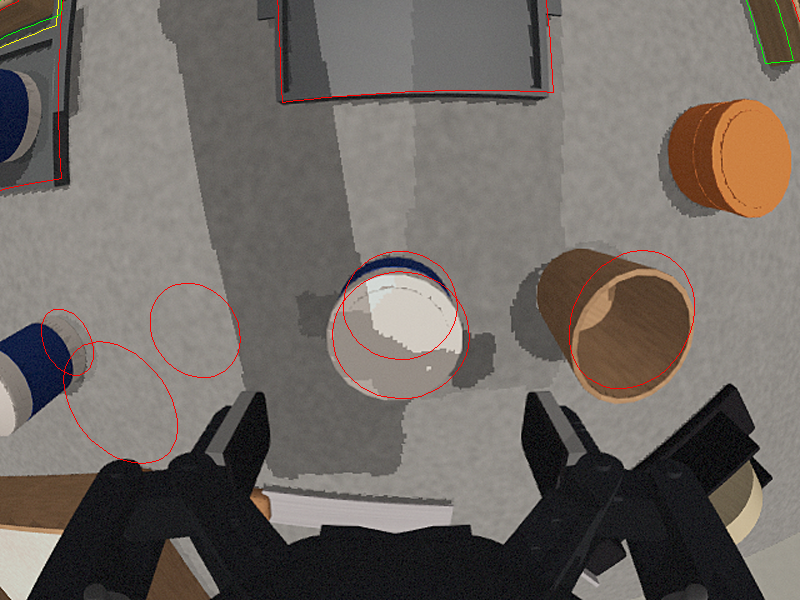

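```bash
python3 -m jog '[-0.1,0.1,3,0,0,0,1, -0.1,0.1,6,0,0,0,1, -0.1,0.1,8.3,0,0,0,1, -0.1,0.1,9.1,0,0,0,1, -0.1,0.1,9.1,0,0,0,1, -0.1,0.1,9.1,0,0,0,1, -0.1,0.1,9.1,0,0,0,0, -0.1,0.1,9.1,0,0,0,0, -0.1,0.1,9.1,0,0,0,0, -0.1,0.1,9.1,0,0,0,0, -0.1,0.1,9.1,0,0,0,0]' 45
python3 -c "
from h import *
plan((671.8,122.9,160,82),(490.7,-204,160,82),(490.7,-204,16,82))"
```

```text
time: 16.9
eef_pos: [672.5, 123.3, 13.2]
tool_rot: [0.07, 0.998, 0.0, 0.001]
contact_force: [-0.7, 0.0, 5.4]
gripper_width: 62.2
t 16.9 tcp [672.54 123.27  13.21] jaw 81.99095543055236 tilt fix [0.04 0.06 0.  ] q [-0.6   0.74  0.52  1.64 -0.45  0.89  1.53] F [-0.67  0.02  5.39]
(671.8, 122.9, 160, 82) -> [  0.05  -0.04 -14.68] rz -0.00904456944763865 dist 146.79379947309494
(490.7, -204, 160, 82) -> [ 13.43 -34.93 -14.72] rz -0.00904456944763865 dist 402.14640812651726
(490.7, -204, 16, 82) -> [ 13.45 -34.94  -0.32] rz -0.00904456944763865 dist 374.4085931653711
```

```bash
python3 -m jog '[0,0,-4,0,0,0,0, 0,0,-9,0,0,0,0, 0,0,-14,0,0,0,0, 1.5,-4,-14.5,0,0,0,0, 3.5,-9,-14.5,0,0,0,0, 5.5,-14.3,-14.5,0,0,0,0, 7.5,-19.5,-14.5,0,0,0,0, 9.5,-24.7,-14.5,0,0,0,0, 11.5,-30,-14.5,0,0,0,0, 13,-34,-14.5,0,0,0,0, 13.4,-35,-14.5,0,0,0,0, 13.4,-35,-14.5,0,0,0,0, 13.4,-35,-11,0,0,0,0, 13.4,-35,-7,0,0,0,0, 13.4,-35,-3.5,0,0,0,0, 13.4,-35,-1.5,0,0,0,0, 13.4,-35,-0.7,0,0,0,0, 13.4,-35,-0.4,0,0,0,0, 13.4,-35,-0.4,0,0,0,0]'
python3 -c "
from h import *
plan((490.7,-204,17,82));cv2.imwrite('pics/g.png',cv2.resize(ctrl.read_camera('scene')[200:360,180:400],None,fx=3,fy=3))"
```

```text
time: 19.27
eef_pos: [492.0, -203.7, 17.2]
tool_rot: [0.069, 0.998, 0.001, 0.001]
contact_force: [-1.3, 0.5, 4.7]
gripper_width: 62.4
t 19.275 tcp [ 491.99 -203.74   17.18] jaw 82.0961935417528 tilt fix [ 0.06  0.08 -0.  ] q [-0.16  0.54  0.59  2.02 -0.45  0.72  2.15] F [-1.33  0.46  4.73]
(490.7, -204, 17, 82) -> [ 0.12 -0.04  0.02] rz 0.09619354175279682 dist 1.3251981090405227
```

View pics/g.png

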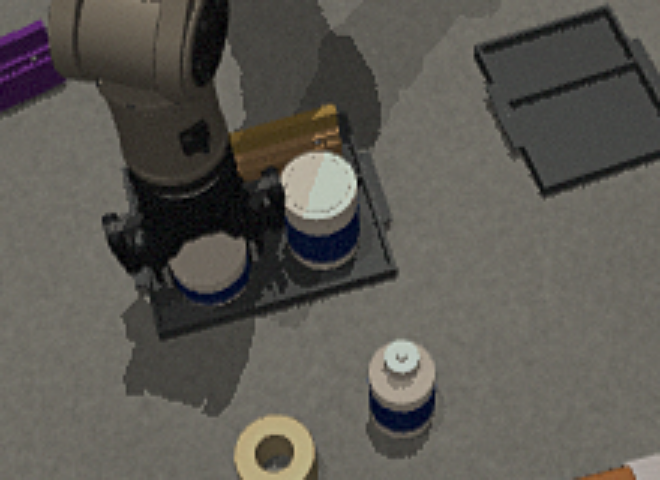

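```bash
python3 -m jog '[0,0,0,0,0,0,0.88, 0,0,0,0,0,0,0.88, 0,0,0,0,0,0,0.88, 0,0,-3,0,0,0,0.88, 0,0,-8,0,0,0,0.88, 0,0,-14,0,0,0,0.88, 0.8,5,-18,0,0,0,1, 1.7,11,-18,0,0,-3,1, 2.6,17,-18,0,0,-6,1, 3.5,23,-18,0,0,-9,1, 4.5,29,-18,0,0,-12,1, 5.4,35,-18,0,0,-15,1, 6.4,41,-18,0,0,-18.3,1, 7.3,47,-18,0,0,-18.3,1, 8.2,53,-18,0,0,-18.3,1, 9,58.3,-18,0,0,-18.3,1, 9,58.3,-16,0,0,-18.3,1, 9,58.3,-14,0,0,-18.3,1, 9,58.3,-14,0,0,-18.3,1]'
python3 look.py i; python3 -c "
from h import *
plan((484,386,13,100.4))"
```

```text
time: 21.7
eef_pos: [481.3, 384.3, 154.5]
tool_rot: [-0.09, 0.996, -0.001, -0.002]
contact_force: [0.2, -0.2, 1.2]
gripper_width: 85.4
t 21.75 tcp [482.25 384.71 155.84] jaw 100.27052151611579 tilt fix [-0.04 -0.08  0.  ] q [-1.06  0.44  0.43  1.71 -0.2   1.04  1.18] F [-0.53  0.33 -0.13]
(484, 386, 13, 100.4) -> [-0.21  0.11 14.28] rz -0.12947848388421335 dist 142.8552818023036
```

View pics/w_i.png

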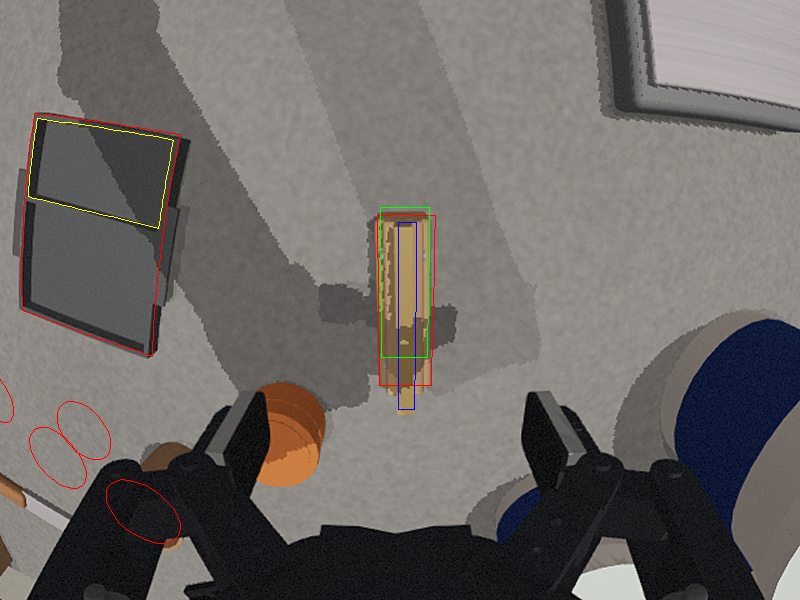

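Narrow squeegee confirmed: blade along the tool x axis at px (405,310), about 4 mm farther from the base than drawn. The orange tub is clear of the finger path.

```bash
python3 -m jog '[-0.6,0.1,4,0,0,0,1, -0.6,0.1,8,0,0,0,1, -0.6,0.1,11,0,0,0,1, -0.6,0.1,13.3,0,0,0,1, -0.6,0.1,14.3,0,0,0,1, -0.6,0.1,14.3,0,0,0,1, -0.6,0.1,14.3,0,0,0,0, -0.6,0.1,14.3,0,0,0,0, -0.6,0.1,14.3,0,0,0,0, -0.6,0.1,14.3,0,0,0,0, -0.6,0.1,14.3,0,0,0,0, -0.6,0.1,14.3,0,0,0,0]' 45
python3 -c "
from h import *
plan((433.2,159,115,-5.2),(433.2,159,18,-5.2))"
```

```text
time: 23.25
eef_pos: [489.0, 387.8, 14.2]
tool_rot: [-0.09, 0.996, 0.001, 0.001]
contact_force: [-0.1, -0.0, 6.2]
gripper_width: 31.3
t 23.25 tcp [488.99 387.76  14.19] jaw 100.28231623709445 tilt fix [0.07 0.08 0.  ] q [-1.    0.62  0.36  1.79 -0.29  0.78  1.25] F [-0.11 -0.04  6.17]
(433.2, 159, 115, -5.2) -> [  9.56 -21.5  -10.12] rz -74.51768376290556 dist 256.1352914743963
(433.2, 159, 18, -5.2) -> [  9.57 -21.51  -0.42] rz -74.51768376290556 dist 235.49485960687247
```

```bash
python3 -m jog '[0,0,-5,0,0,0,0, 0,0,-10,0,0,0,0, 0.9,-2,-10.5,0,0,10,0, 1.8,-4,-10.5,0,0,20,0, 2.7,-6,-10.5,0,0,30,0, 3.6,-8,-10.5,0,0,40,0, 4.5,-10,-10.5,0,0,50,0, 5.4,-12,-10.5,0,0,60,0, 6.3,-14,-10.5,0,0,70,0, 7.2,-16,-10.5,0,0,80,0, 8.1,-18,-10.5,0,0,90,0, 9,-20,-10.5,0,0,100,0, 9.6,-21.5,-10.5,0,0,105.5,0, 9.6,-21.5,-10.5,0,0,105.5,0, 9.6,-21.5,-10.5,0,0,105.5,0, 9.6,-21.5,-10.5,0,0,105.5,0]'
python3 look.py j; python3 -c "
from h import *
plan((433.2,159,18,-5.2))"
```

```text
time: 25.25
eef_pos: [432.5, 159.2, 118.3]
tool_rot: [0.738, 0.675, 0.0, -0.0]
contact_force: [-0.3, -0.0, -2.2]
gripper_width: 31.5
t 25.3 tcp [432.46 159.08 118.28] jaw -5.122552004162319 tilt fix [ 0.01 -0.01  0.  ] q [-1.27  0.31  0.97  2.12 -0.34  0.87 -0.19] F [-0.43 -0.02 -1.52]
(433.2, 159, 18, -5.2) -> [-0.    0.07 10.03] rz 0.07744799583768724 dist 100.28529876676573
```

View pics/w_j.png

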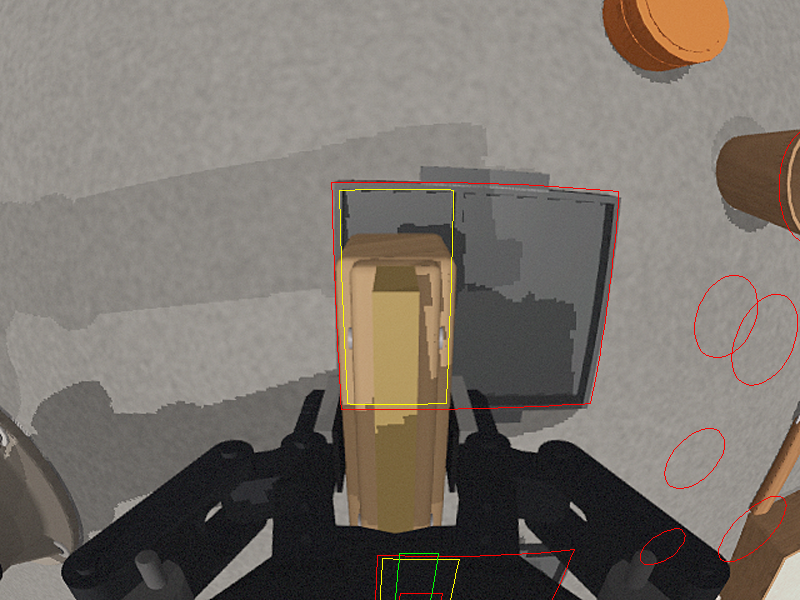

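Square over the lane. The blade end is about 3 mm ahead lengthwise, so I'll correct 2 mm and lower.

```bash
python3 -m jog '[-0.2,0.15,4,0,0,0,0, -0.2,0.15,7.5,0,0,0,0, -0.2,0.15,9,0,0,0,0, -0.2,0.15,9.7,0,0,0,0, -0.2,0.15,10,0,0,0,0, -0.2,0.15,10,0,0,0,0, -0.2,0.15,10,0,0,0,0]'
python3 -m jog '[0,0,0,0,0,0,0.6, 0,0,0,0,0,0,0.6, 0,0,0,0,0,0,0.6, 0,0,-4,0,0,0,0.6, 0,0,-9,0,0,0,0.6, 0,0,-14,0,0,0,0.6, 0,0,-18,0,0,0,1, 0,0,-18,0,0,0,1]'
python3 -c "
from h import *
plan((665,-110,190,85),(665,-110,48,85),(665,-110,190,-5))
print(p2w('top',(374.5,150),0))"
```

```text
time: 26.18
eef_pos: [434.2, 156.6, 19.0]
tool_rot: [0.739, 0.674, 0.001, 0.0]
contact_force: [-0.4, 0.8, -1.4]
gripper_width: 31.3
time: 27.18
eef_pos: [435.7, 157.2, 200.9]
tool_rot: [0.738, 0.674, 0.003, -0.0]
contact_force: [0.3, 1.0, 0.7]
gripper_width: 84.2
t 27.175 tcp [435.66 157.22 200.87] jaw -5.186084845431356 tilt fix [ 0.23 -0.32 -0.  ] q [-1.43  0.16  1.1   2.03 -0.17  1.04 -0.34] F [0.26 1.   0.69]
(665, -110, 190, 85) -> [-24.55  25.25   1.05] rz 89.81391515456863 dist 352.3061261081183
(665, -110, 48, 85) -> [-24.62  25.19  15.25] rz 89.81391515456863 dist 383.8904525483323
(665, -110, 190, -5) -> [-24.55  25.25   1.05] rz -0.18608484543135262 dist 352.3061261081183
[ 672.53 -118.98]
```

```bash
python3 -m jog '[-2.5,2.5,0.5,0,0,-10,1, -5,5,1,0,0,-20,1, -8,8,1,0,0,-30,1, -11,11,1,0,0,-40,1, -13.5,14,1,0,0,-50,1, -16.5,17,1,0,0,-60,1, -19.5,20,1,0,0,-70,1, -22.5,23,1,0,0,-80,1, -24.5,25.2,1,0,0,-90,1, -24.5,25.2,1,0,0,-90,1, -24.5,25.2,1,0,0,-90,1, -24.5,25.2,1,0,0,-90,1]'
python3 look.py k; python3 -c "
from h import *
plan((665,-111.6,48,85))"
```

```text
time: 28.68
eef_pos: [661.7, -109.1, 187.6]
tool_rot: [0.045, 0.999, 0.001, -0.001]
contact_force: [-0.2, 0.3, -0.2]
gripper_width: 85.3
t 28.725 tcp [ 661.86 -109.12  187.9 ] jaw 84.84349162281902 tilt fix [ 0.05 -0.05  0.  ] q [-0.33  0.54  0.63  1.54 -0.34  1.17  1.85] F [ 0.28  0.38 -0.62]
(665, -111.6, 48, 85) -> [-0.35 -0.23 13.99] rz -0.15650837718098387 dist 139.95961711034244
```

View pics/w_k.png

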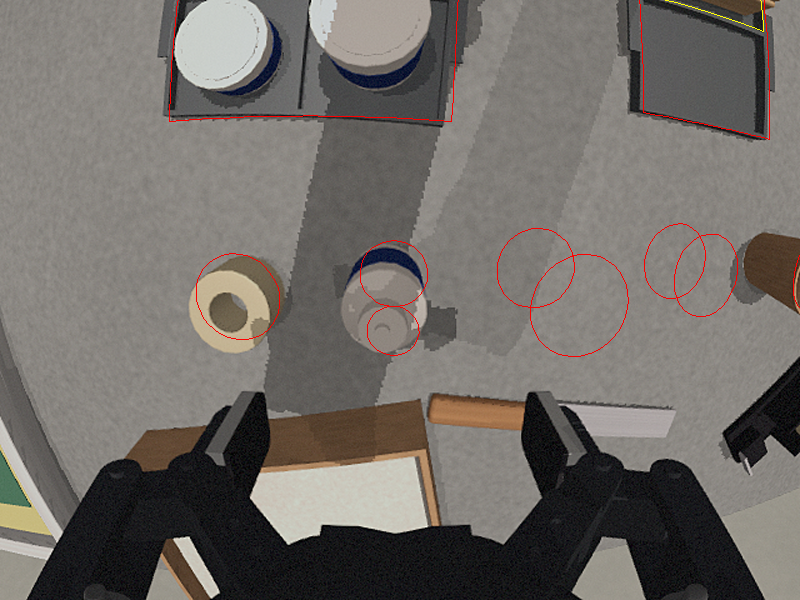

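Bottle body and cap are about 10 px left of the drawing (cap at 382,328), i.e. about 5 mm toward -y. I'll correct tool y by -0.75 and descend.

```bash
python3 -m jog '[-0.3,-0.75,2,0,0,0,0.88, -0.3,-0.75,5,0,0,0,0.88, -0.3,-0.75,8,0,0,0,0.88, -0.3,-0.75,11,0,0,0,0.88, -0.3,-0.75,13.3,0,0,0,0.88, -0.3,-0.75,14,0,0,0,0.88, -0.3,-0.75,14,0,0,0,0.88, -0.3,-0.75,14,0,0,0,0.88, -0.3,-0.75,14,0,0,0,0, -0.3,-0.75,14,0,0,0,0, -0.3,-0.75,14,0,0,0,0, -0.3,-0.75,14,0,0,0,0, -0.3,-0.75,14,0,0,0,0]' 40
python3 -c "
from h import *
plan((665,-117,170,85),(512,152,170,85),(512,152,52,85))"
```

```text
time: 30.35
eef_pos: [665.4, -118.3, 49.4]
tool_rot: [0.045, 0.999, 0.0, 0.001]
contact_force: [-1.1, 1.1, 5.6]
gripper_width: 49.2
t 30.35 tcp [ 665.39 -118.3    49.41] jaw 84.79398528658538 tilt fix [0.03 0.1  0.  ] q [-0.27  0.69  0.56  1.64 -0.43  0.93  1.93] F [-1.13  1.06  5.59]
(665, -117, 170, 85) -> [  0.03   0.13 -12.06] rz -0.20601471341461775 dist 120.59969141165566
(512, 152, 170, 85) -> [ 17.71  25.53 -12.08] rz -0.20601471341461775 dist 333.36171760588087
(512, 152, 52, 85) -> [17.73 25.53 -0.28] rz -0.20601471341461775 dist 310.79623390055343
```

```bash
python3 -m jog '[0,0,-4,0,0,0,0, 0,0,-8,0,0,0,0, 0,0,-12,0,0,0,0, 2,3,-12,0,0,0,0, 5,7,-12,0,0,0,0, 8.5,12,-12,0,0,0,0, 12,17,-12,0,0,0,0, 15,21.5,-12,0,0,0,0, 17,24.5,-12,0,0,0,0, 17.7,25.5,-12,0,0,0,0, 17.7,25.5,-12,0,0,0,0, 17.7,25.5,-9,0,0,0,0, 17.7,25.5,-6,0,0,0,0, 17.7,25.5,-3,0,0,0,0, 17.7,25.5,-1.4,0,0,0,0, 17.7,25.5,-0.7,0,0,0,0, 17.7,25.5,-0.4,0,0,0,0, 17.7,25.5,-0.4,0,0,0,0]'
python3 -m jog '[0,0,0,0,0,0,0.8, 0,0,0,0,0,0,0.8, 0,0,0,0,0,0,0.8, 0,0,-4,0,0,0,0.8, 0,0,-9,0,0,0,0.8, 0,0,-14,0,0,0,0.8, -4,4,-18,0,0,0,1, -9,9,-22,0,0,0,1, -14,14,-22,0,0,0,1, -17,18,-22,0,0,0,1, -17,18,-22,0,0,0,1, -17,18,-22,0,0,0,1]'
python3 - <<'E'
from h import *
a=ctrl.read_camera("top")[110:300,100:540];b=ctrl.read_camera("scene")[170:360,130:490]
A=cv2.resize(a,(700,302),interpolation=cv2.INTER_CUBIC);B=cv2.resize(b,(560,296),interpolation=cv2.INTER_CUBIC)
cv2.imwrite("pics/final.png",np.vstack([A,np.pad(B,((0,0),(0,140),(0,0)))]))
E
```

```text
time: 32.6
eef_pos: [512.7, 151.4, 53.4]
tool_rot: [0.046, 0.999, 0.0, 0.001]
contact_force: [-1.3, -1.2, -0.2]
gripper_width: 49.4
time: 34.1
eef_pos: [697.4, 316.6, 270.7]
tool_rot: [0.045, 0.999, -0.001, -0.001]
contact_force: [0.1, -0.1, 0.1]
gripper_width: 85.4
```

View pics/final.png

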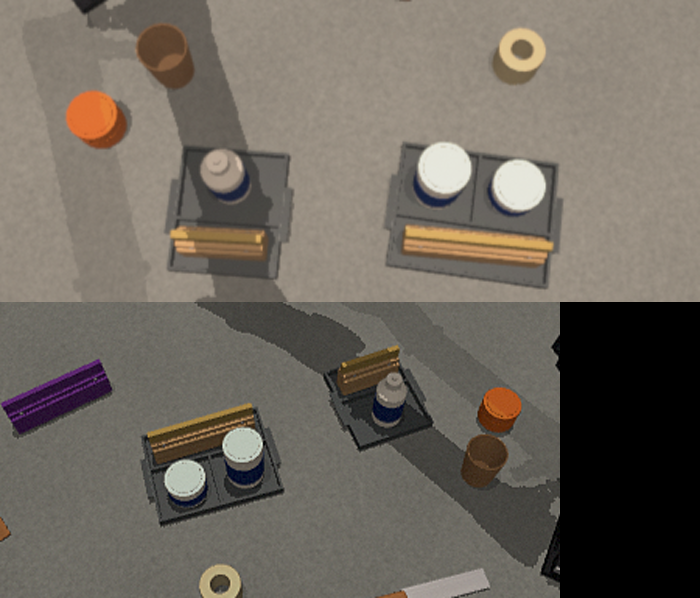

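One last check: overlay the expected squeegee poses and lanes on the top view.

Run:
```python
from h import *
import pickle
L,S,obj,sq=pickle.load(open("est.pkl","rb"))
im=ctrl.read_camera("top");g=cv2.resize(im[185:300,190:460],None,fx=2.9,fy=2.9,interpolation=cv2.INTER_CUBIC)
D=lambda P,c:draw(g,"top",P,2.9,np.array([190,185])-.5,c)
for v,h,l,c in((L,200,170,(420.9,-142.5)),(S,135,105,(434.2,159))):
    D(outl(*v,160,h,16),(0,0,255));D(outl(*v,60,h-8,16,-46,0),(0,255,255))
    D(outl(*c,v[2]+np.pi/2,l,32,46),(0,255,0));D(outl(*c,v[2]+np.pi/2,l,9,76),(255,0,0))
D(circ(505,-106.7,31,96),(255,0,255));D(circ(492,-203.7,32,50),(255,0,255));D(circ(512.5,151.5,13,119),(255,0,255))
cv2.imwrite("pics/final2.png",g)
```

```text
(no output)
```

View pics/final2.png

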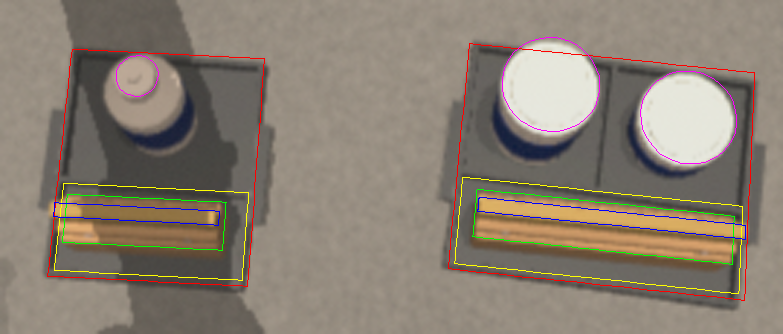

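All five items match their expected on-the-floor poses inside the lanes and bays.

```bash
python3 -c "
from cell import ctrl
print(ctrl.hand_in())"
```

```text
the job is handed in; nothing more can be done
None
```

Both kits are made up and handed in at about 34 s of the 139 s allowed.

- **Long tray:** the wide amber squeegee is in the lane, the tall pot in the +y bay and the low tub in the -y bay.
- **Short tray:** the narrow squeegee is in the lane and the squeeze bottle in its bay.
- **Left alone:** I did not handle the tape roll, mixing cup, orange tub or purple squeegee. In the last pictures the tape roll, cup, orange tub and purple squeegee stand where they were.

**Last checks:** the final top-view overlay matched all five items upright at tray-floor height inside their compartments, to within a few mm. The readings I took at the end of each move showed at most about 6 N on the tool, and the arm ended clear of everything.

**What disagreed:**
- The first readings of the squeegee blade lines were wrong, and I re-measured them before the first move.
- The long tray was about 4 mm off my first estimate, and I corrected for it before placing.
- The bottle was about 5 mm off, and I corrected for it before gripping.
- Neither squeegee gave an upward force reading before release, and the bottle gave almost none. They were probably let go up to about 1 mm above the floor, and the pictures show them standing.

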